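# Set the two-dial code on the paint case

### The job

Set the code on the wide two-dial paint case: first turn its left dial until the pointer stands at 3 o'clock, then its right dial until the pointer stands at 10 o'clock, and let go. Left, right and the clock are as seen by someone standing at the case's front (the side with the carrying handle, facing the robot), with 12 o'clock at the hinged rear edge. Leave the dial of the small square box as it is.

Things in the scene. Friction and masses are not known exactly. Their poses are not given: they have to be found in the camera images.
- case: Wide paint case, fixed, blue with a grey lid: 300 mm wide (y), 190 deep (x), 100 high, turned up to 0.35 rad. Origin: centre of its underside; x points to the hinged rear edge, y to its left. Each of its two dials has 12 black hour marks round it on the lid, the 12 o'clock mark longer. A loose white eraser (42 x 24 x 12 mm) lies by the middle of the rear edge.
- left_dial_grip (a point): Left dial: black disc, radius 30 mm, 6 thick, on the lid (100 mm above the table), with an upright grip bar 52 mm long, 14 wide, top 40 mm above the lid. A white line on the bar's top and a dash on the rim mark the pointer end. Point: on the vertical axis, 30 mm above the lid; x along the bar to the pointer end, z up. The two dial axes are 130 mm apart, 25 mm forward of the case's middle.
- right_dial_grip (a point): Right dial of the same case, of the same size and with its point and axes placed in the same way.
- left_dial (a joint): Angle of the left dial, rad: 0 with the pointer at 12 o'clock (to the rear edge, away from the robot), growing clockwise from above; 3 o'clock is +1.571. End stops at -2.6 and 2.6. Light steady friction, about 0.05 N m, no spring or clicks; it stays where left.
- right_dial (a joint): Angle of the right dial, rad, in the same way; 10 o'clock is -1.047 (60 degrees anticlockwise from 12 o'clock).
- small_pointer (a point): Tip of the pointer of the look-alike single dial on the small square box (130 x 130 mm, 100 mm high, fixed to the table on the other side): a point on the disc's rim, 30 mm from that dial's axis. The dial is the same size as the others and is to be left alone.

How it is judged:
On the way, in this order (a step that is already met when the one before it is completed fails the run):
1. the left dial is set to 3 o'clock (value of joint left_dial between 1.371 and 1.771 rad), for 0.2 s.
2. then the right dial is set to 10 o'clock (value of joint right_dial between -1.247 and -0.847 rad), for 0.2 s.
At the end, for the whole second after the job is handed in: The left dial points to 3 o'clock and the right dial to 10 o'clock, each within 0.2 rad (11 degrees); the pointer of the small box's dial is within 8 mm of where it began (all of step 1 and all of step 2 and distance of small_pointer from where it was at the start of the episode below 0.008 m); the robot touches nothing.
It fails at once if the small box's dial is turned (its pointer moves 8 mm or more) (distance of small_pointer from where it was at the start of the episode above 0.008 m).
It also fails if it takes over 43 s, if anything falls off the work surface, if the arm or the gripper's body presses on something with over 40 N, if the wrist force passes 120 N, or if a joint passes its speed limit or range.

### The arm

A 6-joint arm with a two-finger parallel gripper is mounted at the origin on the work surface. World frame = base frame: x ahead of the robot, y to its left, z up, the work surface at z = 0. Lengths are in m, angles in rad, forces in N, time in s.
With the tool pointing down it reaches from about 0.3 to 0.875 m from the base axis. Payload 4.2 kg.
Tool frame: the origin (TCP) lies midway between the tips of the shut fingers; the grasp point (between the pads) lies 19 mm behind it; x points along the fingers, z is the direction in which the jaws open and shut, and the axes are right-handed (so a half turn about x gives the same grasp; the last joint's range is limited). The gripper opens to 85 mm and grips with 20 to 120 N. Pads are 22 mm wide; open, the fingers measure 114 mm over their backs; the gripper's body (76 mm by 85 mm) begins 54 mm behind the grasp point. The pads swing forward as they close: fully open they stand 13 mm farther back than shut.
Start: joints at [-1.329, 0.32, 1.565, -0, 1.257, -0.02], TCP at [0.149, -0.555, 0.231] pointing down, gripper open.
Joint ranges: [-3.11, 3.11], [-0.84, 2.01], [0.21, 2.61], [-1.34, 4.49], [0.05, 2.63], [-2.56, 2.56]. Speed limits (rad/s): [2.57, 2.57, 3.14, 3.14, 3.14, 3.14].

### API

Orientations are given as a unit quaternion [w, x, y, z].
In Python, from station import ctrl, optics, spotter gives the robot as it stands.
- The arm moves only by the shell command python3 -m inch 'ROWS' [FORCE]. ROWS is text: rows parted by semicolons, each of 7 numbers parted by spaces: the shift along the tool's x, y, z in m, then the turn, a rotation vector about the tool's x, y, z in degrees, then the finger opening in m, from 0 to 0.0854. In form: dx dy dz wx wy wz hand; .... A call has 1 to 5 rows; each row is the pose to reach, as a shift and turn from the pose commanded when the call began, along the tool's axes at that moment; what a row does not reach only later rows make up. A row lasts 1/8 s, in which the tool goes at most 62.5 mm and 10.7 degrees, less where a joint would pass 70% of its speed; a pose out of reach is approached as far as the arm can. A call with a gripper value outside its range is refused whole. The fingers move at their own pace and stop on an object; FORCE is the grip in N (left out, the last holds). Time passes only in rows, so rows that repeat a pose let the fingers close. It gives the time, the measured TCP pose, the force and the opening at its end, in the units of the state.
- ctrl.state(): the state, without advancing time (a new reading comes with each control period).
- optics.camera(name): name is "scene" or "top" or "wrist"; returns (picture, depth): 420x560x3 uint8, red, green, blue; 420x560 float32, m along the optical axis (not along the pixel's ray), 0 where there is no reading.
- optics.get_calibration(name): a dict with "mtx" (3x3 intrinsics, pixels), "distortion" ([k1, k2, p1, p2, k3] as OpenCV has them; the pictures are not rectified), "rvec" (rotation vector, rad) and "tvec" (3), from world to camera coordinates, as OpenCV has them. Camera axes: x right, y down, z forward; pixel columns grow to the right and rows downward; lengths in m; the calibration is good to about 2 mm. A picture is of the moment at which its call begins: read the wrist's pose just before it. get_calibration takes no time and is no camera call; for the wrist camera it gives the pose at the moment of the call.
- ctrl.close_job(): hands the job in, once; it reports no verdict.
Trained networks look in the newest picture that a camera, given by its name, has taken for a name from the list of things; names that differ only in an ending like _2 or _b are one class to them, and where a whole thing is asked for, a point or a joint stands for the part that bears it (a point fixed in the world has none). Each returns a list of dicts, best first, with "confidence" (0 to 1); they miss things now and then, are a little off and sometimes report something else, mostly with a low value. They report only what shows in the picture. A call takes as long as a camera call.
- spotter.regions_of(camera, name): "region" (420x560 bool, what is visible of it).
- spotter.tip_of(camera, name): "centre" ([x, y, z] in m, in the coordinates of the camera as it stood for that picture, good to about 4 mm: a listed point, or the origin of a listed thing).
The state is a dict: "clock": time; "joints": joint angles; "qd": joint speeds; "joint_torque": joint torques, N m; "ee_pos": TCP position; "ee_rot": TCP orientation; "contact_force": force on the tool from outside, world axes, zero at the start; "moment": the same for the moment, N m; "finger_gap": opening from 0.0 (shut) to 1.0 (fully open).
Only numpy, scipy, OpenCV 4.12 (cv2) and the standard library are available. Lean on these libraries where they do the work, as an engineer would, in place of code of your own. Each camera call takes 0.05 s, during which the arm holds its last target. There are 200 camera calls.

## Working session

There is one attempt and no reset: what is moved stays moved. The work goes in short steps, Python scripts to look and compute and a shell command to move; the robot and the scene stay as the last step left them, time stands still between calls to the robot, and variables do not carry over. Pictures are saved under pics/ and viewed, about 8 in all and at most 12, crops included, and the job is handed in when it is done.

```bash
mkdir -p pics; ls
cat > h.py <<'E'
import numpy as np, cv2
from station import ctrl, optics, spotter
from scipy.spatial.transform import Rotation as R
def RT(c):
    return cv2.Rodrigues(np.array(c["rvec"],float))[0], np.array(c["tvec"],float).ravel()
def c2w(c,p):
    r,t=RT(c); return r.T@(np.array(p)-t)
def ray_z(c,uv,z):
    r,t=RT(c); n=cv2.undistortPoints(np.array([[uv]],float),np.array(c["mtx"]),np.array(c["distortion"]))[0,0]
    d=r.T@np.array([n[0],n[1],1]); o=-r.T@t
    return o+d*(z-o[2])/d[2]
def proj(c,P):
    return cv2.projectPoints(np.array(P,float).reshape(-1,3),np.array(c["rvec"],float),np.array(c["tvec"],float),np.array(c["mtx"]),np.array(c["distortion"]))[0][:,0]
def tool():
    s=ctrl.state(); q=np.array(s["ee_rot"]); return np.array(s["ee_pos"]),R.from_quat(q[[1,2,3,0]]),s
E
python3 - <<'E'
from h import *
p,r,s=tool(); print(s["clock"],p,r.as_matrix().round(3).tolist())
for cam in("top","scene"):
    c=optics.get_calibration(cam); im,d=optics.camera(cam)
    cv2.imwrite(f"pics/{cam}0.png",im[:,:,::-1])
    for n in("case","left_dial_grip","right_dial_grip","small_pointer"):
        for t in spotter.tip_of(cam,n)[:3]: print(cam,n,round(t["confidence"],2),c2w(c,t["centre"]).round(3))
E
```

```text
pics
0.0 [ 0.14869324 -0.55493481  0.23047073] [[-0.0, 0.966, 0.259], [0.002, 0.259, -0.966], [-1.0, 0.0, -0.002]]
top case 0.59 [ 0.512 -0.174 -0.001]
top left_dial_grip 0.73 [ 0.469 -0.119  0.138]
top right_dial_grip 0.68 [ 0.492 -0.241  0.131]
top small_pointer 0.69 [0.617 0.158 0.106]
scene case 0.65 [ 0.507 -0.174 -0.001]
scene left_dial_grip 0.88 [ 0.468 -0.115  0.13 ]
scene right_dial_grip 0.79 [ 0.5   -0.242  0.13 ]
scene small_pointer 0.9 [0.623 0.155 0.108]
```

View pics/top0.png

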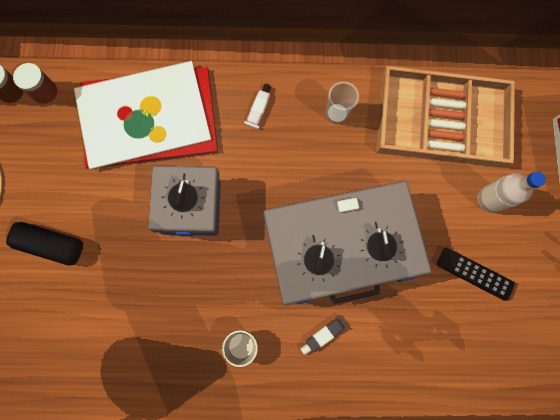

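View pics/scene0.png

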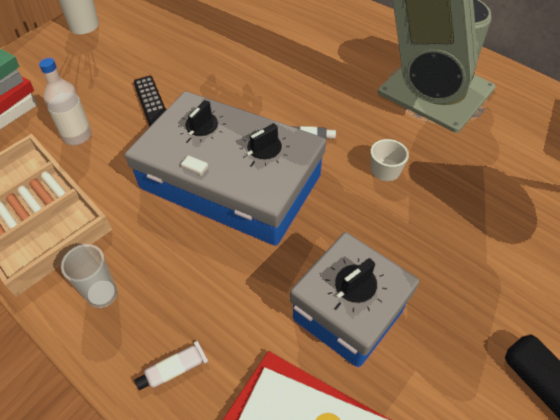

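The top view shows the case with its left dial at about (320,260), its right dial at (382,246), and the eraser at (348,205). The small box's dial is at (183,196). The scene view agrees, and nothing stands near the two dials. Next I measure the bar angles.

Run:
```python
from h import *
c=optics.get_calibration("top"); im=cv2.imread("pics/top0.png")
g=im.min(axis=2)
lid=[ray_z(c,u,0.1) for u in((265,212),(407,182),(430,272),(284,304))]
print(np.array(lid).round(3)); 
e=lid[0]-lid[1]; f=lid[3]-lid[2]; print("yaw",np.arctan2(-e[0],e[1]),np.arctan2(-f[0],f[1]))
for n,u in(("L",(320,260)),("R",(382,246)),("S",(183,196))):
    m=np.zeros(g.shape,np.uint8); cv2.circle(m,u,20,1,-1)
    ys,xs=np.nonzero((g>150)&(m>0)); P=np.array([ray_z(c,(x,y),0.14)[:2] for x,y in zip(xs,ys)])
    print(n,len(P),P.mean(0).round(3)); v=np.linalg.svd(P-P.mean(0))[2][0]; v*=np.sign(v[0]); print("angle",np.arctan2(v[1],v[0]), (P-P.mean(0))@v)
a=cv2.resize(im[205:295,275:425],(800,480),interpolation=cv2.INTER_CUBIC); cv2.imwrite("pics/z.png",a)
```

```text
[[ 0.563 -0.008  0.1  ]
 [ 0.631 -0.301  0.1  ]
 [ 0.447 -0.339  0.1  ]
 [ 0.381 -0.049  0.1  ]]
yaw 0.22952475630968922 0.22466578899499298
L 38 [ 0.485 -0.119]
angle -0.08983303310715668 [ 0.01404066  0.014245    0.01444935  0.01212167  0.01232584  0.01253003
  0.01040827  0.01061228  0.00869611  0.00678152  0.0069852   0.00466498
  0.00486849  0.00507201  0.0027537   0.00295704  0.00316039  0.00084398
  0.00104716 -0.00106417 -0.00086116 -0.00297076 -0.00276792 -0.00507847
 -0.0048758  -0.00467312 -0.00698178 -0.00677927 -0.00657677 -0.00888354
 -0.0086812  -0.01078375 -0.01058157 -0.01288441 -0.01268241 -0.0124804
 -0.01457952 -0.01437768]
R 41 [ 0.515 -0.238]
angle 0.5230094204739341 [ 0.01618375  0.01524034  0.01451797  0.01357487  0.01263165  0.01285357
  0.01191078  0.01096787  0.01119055  0.01024807  0.00930546  0.00553386
  0.00459066  0.00481683  0.00387406  0.00293116  0.00315809  0.00221562
  0.00127303  0.00055855 -0.00038373 -0.00109715 -0.00203913 -0.00275149
 -0.00369316 -0.00463496 -0.00440448 -0.00534584 -0.00628733 -0.00699716
 -0.00793835 -0.00864713 -0.00958801 -0.01029574 -0.01123632 -0.01194301
 -0.01288328 -0.01382367 -0.01358893 -0.01452889 -0.01546898]
S 33 [0.606 0.155]
angle -0.49876846474229275 [ 1.33998485e-02  1.43683042e-02  6.83826250e-03  7.80605393e-03
  1.16776214e-02  1.26456159e-02  5.11981746e-03  6.08714966e-03
  9.95687723e-03  1.09244110e-02  3.40284974e-03  4.36972327e-03
  7.20979647e-04  1.68735665e-03  2.65377208e-03 -9.92584241e-04
 -2.66644699e-05  9.39293438e-04 -2.70467939e-03 -1.73921628e-03
 -4.41530845e-03 -3.45030143e-03 -7.08898873e-03 -6.12447407e-03
 -5.15992257e-03 -8.79623888e-03 -7.83217888e-03 -6.86808234e-03
 -1.05020314e-02 -9.53842553e-03 -1.22063690e-02 -1.12432166e-02
 -1.39092542e-02]
```

View pics/z.png

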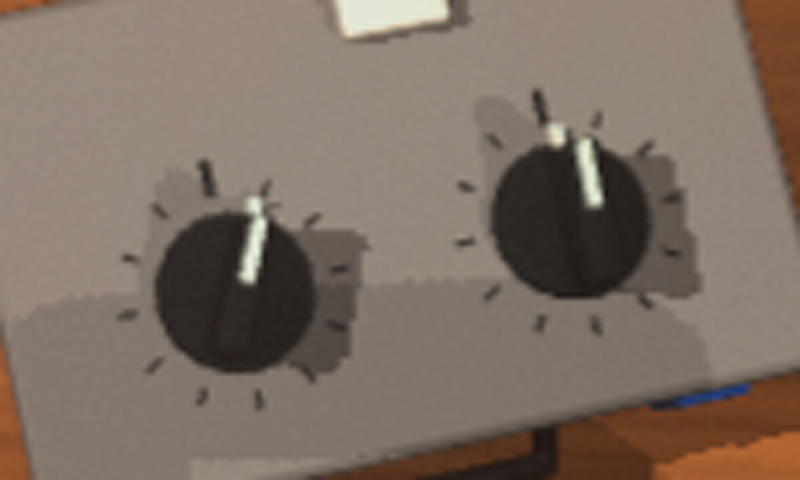

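The zoomed crop shows the left bar's line from (247,283) to (262,215), about one hour mark clockwise of 12. The right bar's line runs from (597,207) to (583,140), close to 12 o'clock. The axes computed from the lid corners match the networks.

Run:
```python
from h import *
c=optics.get_calibration("top"); k=150/800
for n,a,b in(("L",(247,283),(262,212)),("R",(597,207),(583,140))):
    A,B=[ray_z(c,(275+u[0]*k,205+u[1]*90/480),0.14) for u in(a,b)]
    d=B-A; th=np.arctan2(d[1],d[0]); print(n,A.round(3),B.round(3),"world ang",th,"dial",0.227-th)
p,r,s=tool()
# left grasp: z axis angle = -0.1+pi/2 approx ; go to z 0.23
T=np.array([0.4665,-0.1163,0.23]); print("shift tool",r.inv().apply(T-p))
```

```text
L [ 0.469 -0.118  0.14 ] [ 0.494 -0.123  0.14 ] world ang -0.21269286202022053 dial 0.4396928620202205
R [ 0.498 -0.244  0.14 ] [ 0.522 -0.24   0.14 ] world ang 0.17638905164894078 dial 0.050610948351059226
shift tool [ 0.00129396  0.42052193 -0.34190604]
```

```bash
python3 -m inch '0 0.042 -0.034 -10.2 0 0 0.06; 0 0.084 -0.068 -20.4 0 0 0.06; 0 0.126 -0.102 -30.6 0 0 0.06; 0 0.168 -0.136 -40.8 0 0 0.06; 0 0.21 -0.17 -51 0 0 0.06' 30
cat > go.py <<'E'
import sys
from h import *
p,r,s=tool(); T=np.array([float(v) for v in sys.argv[1:4]]); za=float(sys.argv[4])
z=r.as_matrix()[:,2]; cur=np.arctan2(z[1],z[0])
print("t",s["clock"],"p",p.round(4),"zang",round(cur,3),"q",np.round(s["joints"],2),"gap",s["finger_gap"],"F",np.round(s["contact_force"],1))
print("tilt x",r.as_matrix()[:,0].round(3),"shift",r.inv().apply(T-p).round(4),"wx",-np.degrees(za-cur).round(1))
E
python3 go.py 0.4665 -0.1163 0.21 1.36
```

```text
clock: 1.12
ee_pos: [0.3085, -0.3355, 0.2316]
ee_rot: [0.692, 0.145, 0.692, -0.145]
contact_force: [0.4, -0.5, -0.2]
finger_gap: 0.701
t 1.125 p [ 0.3085 -0.3355  0.2316] zang -0.413 q [-0.85  0.13  1.82  0.    1.19 -0.44] gap 0.7010436196560101 F [ 0.4 -0.5 -0.2]
tilt x [ 0.001 -0.001 -1.   ] shift [0.0215 0.2642 0.0566] wx -101.6
```

```bash
python3 -m inch '0.005 0.055 0.012 -10.2 0 0 0.06; 0.005 0.11 0.024 -20.4 0 0 0.06; 0.005 0.165 0.036 -30.6 0 0 0.06; 0.005 0.22 0.046 -40.8 0 0 0.06; 0.005 0.264 0.057 -51 0 0 0.06' >/dev/null
python3 go.py 0.4665 -0.1163 0.21 1.36
```

```text
t 1.75 p [ 0.468  -0.1169  0.2266] zang 0.478 q [-0.27  0.18  1.77 -0.    1.19 -0.75] gap 0.7042586450427634 F [ 1.  -0.6 -0.1]
tilt x [ 0.001 -0.    -1.   ] shift [ 0.0166  0.0013 -0.0011] wx -50.5
```

```bash
python3 -m inch '0 0 0 -10.2 0 0 0.06; 0 0 0 -20.4 0 0 0.06; 0 0 0 -30.6 0 0 0.06; 0 0 0 -40.8 0 0 0.06; 0.0 0 0 -50.5 0 0 0.06' >/dev/null
python3 go.py 0.4665 -0.1163 0.114 1.36
python3 - <<'E'
from h import *
c=optics.get_calibration("wrist"); im,d=optics.camera("wrist"); cv2.imwrite("pics/w1.png",im[:,:,::-1])
for n in("left_dial_grip","right_dial_grip"):
    for t in spotter.tip_of("wrist",n)[:2]: print(n,round(t["confidence"],2),c2w(c,t["centre"]).round(3))
print(proj(c,[[.4665,-.1163,.14],[.4958,-.243,.14]]).round())
E
```

```text
t 2.375 p [ 0.4671 -0.1189  0.2264] zang 1.358 q [-0.27  0.18  1.77 -0.    1.19 -1.63] gap 0.7002487020879388 F [ 0.5 -0.2  0.4]
tilt x [ 0. -0. -1.] shift [0.1124 0.0012 0.0024] wx -0.1
left_dial_grip 0.73 [ 0.467 -0.112  0.127]
right_dial_grip 0.71 [ 0.494 -0.245  0.126]
[[283. 208.]
 [139. 273.]]
```

View pics/w1.png

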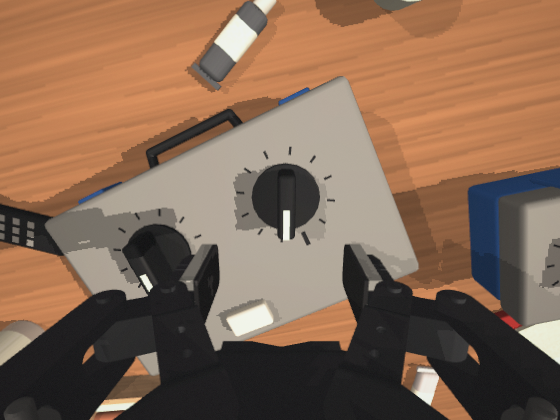

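The wrist view shows the left bar upright at (286,205), parallel to the pads and midway between them, with clear space on both sides. I go down and close.

```bash
python3 -m inch '0.04 0.001 0.004 0 0 0 0.06; 0.08 0.001 0.004 0 0 0 0.06; 0.113 0.001 0.004 0 0 0 0.06; 0.113 0.001 0.004 0 0 0 0.06; 0.113 0.001 0.004 0 0 0 0.0' 25
python3 -m inch '0 0 0 0 0 0 0; 0 0 0 0 0 0 0; 0 0 0 0 0 0 0; 0 0 0 0 0 0 0'
python3 go.py 0.4665 -0.1163 0.114 0.227
```

```text
clock: 3.15
ee_pos: [0.468, -0.1151, 0.1145]
ee_rot: [0.552, -0.443, 0.551, 0.442]
contact_force: [0.5, -0.0, 0.7]
finger_gap: 0.501
clock: 3.65
ee_pos: [0.468, -0.1148, 0.1147]
ee_rot: [0.552, -0.443, 0.551, 0.442]
contact_force: [-0.8, 1.3, 6.3]
finger_gap: 0.16
t 3.65 p [ 0.468  -0.1148  0.1147] zang 1.352 q [-0.26  0.29  1.94  0.    0.91 -1.62] gap 0.15988876253128154 F [-0.8  1.3  6.3]
tilt x [ 0.003 -0.    -1.   ] shift [ 0.0007  0.0011 -0.0018] wx 64.5
```

```bash
python3 -m inch '0 0 0 9 0 0 0; 0 0 0 18 0 0 0; 0 0 0 27 0 0 0; 0 0 0 36 0 0 0; 0 0 0 45 0 0 0'
python3 -m inch '0 0 0 8 0 0 0; 0 0 0 16 0 0 0; 0 0 0 20 0 0 0; 0 0 0 20 0 0 0; 0 0 0 20 0 0 0'
python3 go.py 0.4665 -0.1163 0.114 0.227
```

```text
clock: 4.28
ee_pos: [0.4682, -0.1144, 0.1147]
ee_rot: [0.681, -0.196, 0.678, 0.196]
contact_force: [-0.7, 4.0, 6.0]
finger_gap: 0.159
clock: 4.9
ee_pos: [0.4683, -0.1143, 0.1148]
ee_rot: [0.704, -0.077, 0.702, 0.077]
contact_force: [1.5, 3.1, 5.7]
finger_gap: 0.159
t 4.9 p [ 0.4683 -0.1143  0.1148] zang 0.217 q [-0.26  0.29  1.94  0.    0.91 -0.48] gap 0.15949255487743774 F [1.5 3.1 5.7]
tilt x [ 0.004  0.    -1.   ] shift [ 0.0007 -0.0015 -0.0022] wx -0.6
```

```bash
python3 -m inch '0 0 0 0 0 0 0.06; 0 0 0 0 0 0 0.06; 0 0 0 0 0 0 0.06; -0.05 0 0 0 0 0 0.06; -0.11 0 0 0 0 0 0.06'
python3 go.py 0.4958 -0.243 0.22 -1.394
```

```text
clock: 5.52
ee_pos: [0.4661, -0.1146, 0.2234]
ee_rot: [0.702, -0.077, 0.704, 0.077]
contact_force: [1.1, -0.0, -0.3]
finger_gap: 0.7
t 5.525 p [ 0.4661 -0.1146  0.2234] zang 0.218 q [-0.26  0.18  1.78 -0.    1.19 -0.48] gap 0.6995972165458327 F [ 1.1 -0.  -0.3]
tilt x [-0.004  0.001 -1.   ] shift [ 0.0032 -0.1318  0.0013] wx 92.4
```

```bash
python3 -m inch '0 -0.03 0 10 0 0 0.06; 0 -0.06 0 20 0 0 0.06; 0 -0.09 0 30 0 0 0.06; 0 -0.12 0 40 0 0 0.06; 0 -0.132 0.001 50 0 0 0.06' >/dev/null
python3 -m inch '0 0 0 10 0 0 0.06; 0 0 0 20 0 0 0.06; 0 0 0 30 0 0 0.06; 0 0 0 40 0 0 0.06; 0 0 0 42.4 0 0 0.06' >/dev/null
python3 go.py 0.4958 -0.243 0.114 -1.394
python3 - <<'E'
from h import *
c=optics.get_calibration("wrist"); im,d=optics.camera("wrist"); cv2.imwrite("pics/w2.png",im[:,:,::-1])
for n in("left_dial_grip","right_dial_grip"):
    for t in spotter.tip_of("wrist",n)[:2]: print(n,round(t["confidence"],2),c2w(c,t["centre"]).round(3))
print(proj(c,[[.4665,-.1163,.14],[.4958,-.243,.14]]).round())
E
```

```text
t 6.775 p [ 0.4963 -0.2434  0.223 ] zang -1.397 q [-0.48  0.29  1.63 -0.    1.22  0.92] gap 0.7082546140573771 F [-0.5 -0.6  0.4]
tilt x [-0.001  0.    -1.   ] shift [ 0.109  -0.0004 -0.0005] wx -0.2
left_dial_grip 0.67 [ 0.469 -0.109  0.125]
right_dial_grip 0.63 [ 0.495 -0.246  0.125]
[[111. 218.]
 [280. 210.]]
```

View pics/w2.png

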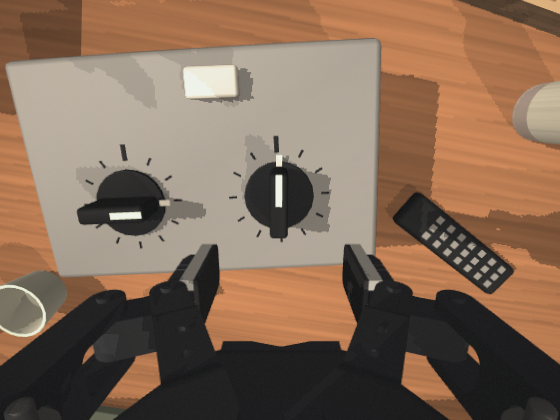

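The wrist view shows the left pointer's dash at (165,203), next to its 3 o'clock mark at (177,200). The right bar is upright at (279,207), midway between the pads. I go down on it.

```bash
python3 -m inch '0.04 0 0 0 0 0 0.06; 0.08 0 0 0 0 0 0.06; 0.109 0 0 0 0 0 0.06; 0.109 0 0 0 0 0 0.06; 0.109 0 0 0 0 0 0.0' 25
python3 -m inch '0 0 0 0 0 0 0; 0 0 0 0 0 0 0; 0 0 0 0 0 0 0; 0 0 0 0 0 0 0'
python3 go.py 0.4958 -0.243 0.114 -0.297
```

```text
clock: 7.55
ee_pos: [0.4974, -0.2438, 0.1154]
ee_rot: [0.543, 0.454, 0.541, -0.454]
contact_force: [-0.5, 0.4, -0.1]
finger_gap: 0.507
clock: 8.05
ee_pos: [0.497, -0.2418, 0.116]
ee_rot: [0.542, 0.455, 0.542, -0.453]
contact_force: [0.8, 6.4, 5.1]
finger_gap: 0.156
t 8.05 p [ 0.497  -0.2418  0.116 ] zang -1.395 q [-0.48  0.38  1.78  0.    0.97  0.92] gap 0.15566976989938963 F [0.8 6.4 5.1]
tilt x [ 0.002  0.002 -1.   ] shift [ 0.002  -0.0013  0.001 ] wx -62.9
```

```bash
python3 -m inch '0 0 0 -9 0 0 0; 0 0 0 -18 0 0 0; 0 0 0 -27 0 0 0; 0 0 0 -36 0 0 0; 0 0 0 -45 0 0 0'
python3 -m inch '0 0 0 -8 0 0 0; 0 0 0 -16 0 0 0; 0 0 0 -18 0 0 0; 0 0 0 -18 0 0 0; 0 0 0 -18 0 0 0'
python3 -m inch '0 0 0 0 0 0 0.06; 0 0 0 0 0 0 0.06; 0 0 0 0 0 0 0.06; -0.05 0 0 0 0 0 0.06; -0.11 0 0 0 0 0 0.06'
python3 go.py 0.35 -0.4 0.25 -0.297
```

```text
clock: 8.68
ee_pos: [0.4973, -0.2422, 0.116]
ee_rot: [0.676, 0.211, 0.674, -0.21]
contact_force: [0.2, 4.0, 4.4]
finger_gap: 0.155
clock: 9.3
ee_pos: [0.4975, -0.2422, 0.116]
ee_rot: [0.7, 0.105, 0.699, -0.103]
contact_force: [-0.2, 4.9, 5.0]
finger_gap: 0.154
clock: 9.93
ee_pos: [0.4958, -0.2432, 0.2243]
ee_rot: [0.698, 0.104, 0.701, -0.104]
contact_force: [0.6, -1.4, 0.3]
finger_gap: 0.705
t 9.925 p [ 0.4958 -0.2432  0.2243] zang -0.295 q [-0.48  0.29  1.63 -0.    1.23 -0.18] gap 0.7053201233061785 F [ 0.6 -1.4  0.3]
tilt x [-0.003  0.001 -1.   ] shift [-0.0254 -0.1924 -0.094 ] wx 0.1
```

```bash
python3 -m inch '0 -0.05 -0.024 0 0 0 0.06; -0.01 -0.1 -0.048 0 0 0 0.06; -0.02 -0.15 -0.072 0 0 0 0.06; -0.025 -0.19 -0.094 0 0 0 0.06; -0.025 -0.19 -0.094 0 0 0 0.06'
python3 - <<'E'
from h import *
c=optics.get_calibration("top"); im,d=optics.camera("top"); im=np.ascontiguousarray(im[:,:,::-1]); cv2.imwrite("pics/top1.png",im)
print(spotter.tip_of("top","small_pointer")[:1],)
for t in spotter.tip_of("top","small_pointer")[:1]: print(c2w(c,t["centre"]).round(3))
a=cv2.resize(im[155:305,145:435],(800,414),interpolation=cv2.INTER_CUBIC); cv2.imwrite("pics/z1.png",a)
E
```

```text
clock: 10.55
ee_pos: [0.3494, -0.3999, 0.2497]
ee_rot: [0.699, 0.105, 0.699, -0.106]
contact_force: [0.8, 0.8, 0.3]
finger_gap: 0.702
[{'centre': [-0.1814, -0.0484, 0.9291], 'confidence': 0.73}]
[0.619 0.155 0.105]
```

View pics/z1.png

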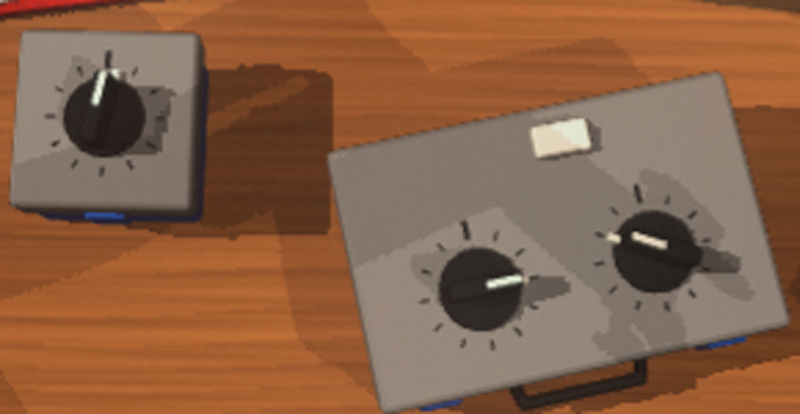

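The crop shows the left pointer at its 3 o'clock mark at (530,280). The right pointer's dash is at (613,238), two marks before 12 at (638,193), which is 10 o'clock. The small dial looks unchanged and the arm is clear.

```bash
python3 -c "
from station import ctrl
print(ctrl.close_job())"
```

```text
the job is handed in; nothing more can be done
None
```

I turned the left dial to 3 o'clock first, then the right dial to 10 o'clock, let go and drew the arm clear. I handed the job in at about 10.6 s; no verdict is reported.

- **Dials:** In the last top picture the left pointer stands at its 3 o'clock mark and the right pointer at its 10 o'clock mark. The gripper's angle at release was within about 0.01 rad of target for each. That target rests on the case angle measured in the pictures. I did not measure the final pointer angles separately.
- **Small box:** The pointer reads (0.619, 0.155), against (0.617, 0.158) at the start. The difference is within the network's 4 mm error, so I take it as unmoved.
- **Contact and forces:** The arm was at rest in free space at the end, with force readings near zero. The contact forces I read along the way stayed below about 10 N, and the eraser is still on the lid.

No check failed. The networks' grip points differed from the positions I worked out from the lid corners by up to about 9 mm; both bars were centred well enough in the wrist pictures to grip.

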